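Unload the measured slug and close the loading drawer

TASK

The loading drawer of the inspection unit stands locked at full extension. Press the blue ejector pad of the pocket that holds the brass slug so that the slug rises, lift it out and stand it upright in the green tray beside the slug already there; leave the steel reference slug seated in its pocket. Then press down the red release paddle on the drawer's front and push the drawer fully home, without shifting the other things on the table.

Things in the scene. Friction and masses are not known exactly. Their poses are not given: they have to be found in the camera images.
- release_pad (a point): Middle of the top of the red release paddle (42 x 40 mm, 6 mm thick) that projects from the drawer's grey front panel at its right-hand end seen from the robot; 21 mm in front of the panel's face, 60 mm above the table. x axis: the closing direction. Moves with the drawer. The panel (250 mm wide, top at 95 mm) can be pushed by the fingertip that holds the paddle down.
- release (a joint): Release lever, rad: 0 at rest, 0.15 fully pressed (paddle middle about 12 mm lower). Springs back when let go; about 5 N starts it, up to 8 N presses it fully. The drawer is free to close once it is past about 0.09 rad (7.5 mm); keep it down for at least the first 35 mm of closing.
- drawer (a joint): How far the drawer has closed, m: 0 extended and locked (2 mm of play), 0.15 fully home. Slides level along +x of the unit with about 4 N of friction and stays where it is left. At home the panel still stands 30 mm proud of the housing.
- eject_left_pad (a point): Middle of the top face of the blue ejector pad (24 x 32 mm) in front of the left pocket (left as seen from the robot, +y of the unit); at rest 101 mm above the table, 16 mm above the drawer's deck. Pressed fully it is 13 mm lower.
- eject_left (a joint): Left ejector lever, rad: 0 at rest, 0.32 fully pressed. It takes 12 to 16 N, stays where it is left, and lifts the slug in the left pocket by up to 22 mm, in proportion.
- eject_right_pad (a point): The same for the right pocket (-y of the unit).
- eject_right (a joint): Right ejector lever, as the left one.
- pocket_left (a point): Centre of the mouth of the left pocket, a round hole 39 mm wide and 36 mm deep, at the level of the drawer's flat deck, 85 mm above the table; 110 mm behind the front panel's front face and 50 mm left of the middle. x axis along the closing direction. Moves with the drawer.
- pocket_right (a point): Centre of the mouth of the right pocket, 100 mm to the right of the left one.
- unit: White housing of the drawer, 200 mm deep, 290 mm wide, 122 mm high; origin on the table below the middle of its open front face, with a small wooden case on top; x axis pointing into it (the drawer closes along +x; extended, its front panel stands 180 mm in front of this origin). Fixed to the table.
- brass_slug_center (a point): Centre of the brass slug, 36 mm across, 34 mm tall, 0.15 to 0.27 kg. It starts in either pocket, its top 2 mm below the deck: seated, this point is 66 mm above the table; fully ejected 88 mm, when 20 mm of the slug stands above the deck.
- steel_slug_center (a point): Centre of the steel reference slug, 36 mm across, 34 mm tall, in the other pocket; it stays there and goes in with the drawer.
- green_tray_in (a point): Centre of the inner floor of the green tray, 5 mm above the table. Inside 160 mm along x by 120 mm along y, walls 5 mm thick, rim 25 mm above the table. Fixed. It may stand to the left or right of the drawer.
- red_tray_in (a point): The same for the red tray, not to be used.
- green_old_center (a point): Centre of a brass slug (36 mm across, 34 mm tall) already standing in the green tray.
- red_old_center (a point): Centre of a brass slug (36 mm across, 34 mm tall) already standing in the red tray.
- bottle: White bottle with a blue cap, 60 mm across, 170 mm tall, standing; origin under its centre.
- gauge_stand: Dial gauge on a steel stand: base 70 x 60 x 35 mm, post and arm to 205 mm height, dial 77 mm out along its -x; origin under the base's centre.
- climate_meter: White climate meter with a grey display, 30 x 110 x 95 mm, standing; origin under its centre.
- loupe: Black loupe, 34 mm across, 45 mm tall, in front of the drawer; origin under its centre.
- screwdriver: Orange-handled screwdriver 130 mm long, lying along its x axis.

How it is judged:
By the outcome, as a careful person would: the job done as asked, in the order asked, and still so for the second after the job is handed in, with the robot touching nothing.
It also fails if it takes over 67 s, if anything falls off the work surface, if the arm or the gripper's body presses on something with over 40 N, if the wrist force passes 120 N, or if a joint passes its speed limit or range.

ROBOT

A 6-joint arm with a two-finger parallel gripper is mounted at the origin on the work surface. World frame = base frame: x ahead of the robot, y to its left, z up, the work surface at z = 0. Lengths are in mm, angles in rad, forces in N, time in s.
With the tool pointing down it reaches from about 325 to 1000 mm from the base axis. Payload 5.1 kg.
Tool frame: the origin (TCP) lies midway between the tips of the shut fingers; the grasp point (between the pads) lies 19 mm behind it (arm.grasp_offset is the distance from the TCP to the grasp point, in mm); z points along the fingers, y is the line along which they close (so a half turn about z gives the same grasp; the last joint's range is limited). The gripper opens to 85 mm and grips with 20 to 120 N. Pads are 22 mm wide; open, the fingers measure 114 mm over their backs; the gripper's body (76 mm by 85 mm) begins 54 mm behind the grasp point. The pads swing forward as they close: fully open they stand 13 mm farther back than shut.
Start: joints at [1.099, 0.124, 1.65, -0, 1.367, -0.083], TCP at [246.42, 601.466, 231.322] pointing down, gripper open.
Joint ranges: [-2.61, 2.61], [-1.02, 2.33], [0.03, 2.71], [-1.35, 4.49], [0.32, 2.68], [-2.91, 2.91]. Speed limits (rad/s): [2.57, 2.57, 3.14, 3.14, 3.14, 3.14].

INTERFACE

Orientations are given as a rotation vector (axis times angle).
In Python, from plant import arm, vision gives the robot as it stands. The module is installed in compiled form; this text tells all that it offers.
- The arm moves only by the tool apply_moves, never from a script. Its argument "steps" is one flat list of numbers, 5 for each row, row after row: the shift along the tool's x, y, z each as a share of 15 cm, from -1 to 1, then the turn about the tool's z as a share of pi/2 rad, from -1 to 1, then the finger opening in mm, from 0 to 85.4. In form: [tx, ty, tz, turn, gripper, tx, ty, tz, turn, gripper, ...]. A call has 1 to 5 rows; each row is the pose to reach, as a shift and turn from the pose commanded when the call began, along the tool's axes at that moment; what a row does not reach only later rows make up. A row lasts 1/12 s, in which the tool goes at most 41.7 mm and 7.16 degrees, less where a joint would pass 70% of its speed; a pose out of reach is approached as far as the arm can. A call with a number of a shift or a turn outside -1 to 1 is refused whole. A call with a gripper value outside its range is refused whole. The fingers move at their own pace and stop on an object; "newtons" is the grip in N (left out, the last holds). Time passes only in rows, so rows that repeat a pose let the fingers close. It gives the time, the measured TCP pose, the force, the opening and the grip force at its end, in the units of the state.
- arm.sense(): the state, without advancing time (a new reading comes with each control period).
- vision.grab_frame(name): name is "scene" or "top" or "wrist"; returns the picture (420x560x3 uint8, red, green, blue); there is no depth.
- vision.camera_info(name): a dict with "camera_matrix" (3x3 intrinsics, pixels), "k1" (the pictures are not rectified: a ray, as slopes to the right and down, at radius r is drawn at 1 + k1 r^2 times it, then the intrinsics apply), "R" (3x3) and "t" (3): a world point X has camera coordinates R X + t. Camera axes: x right, y down, z forward; pixel columns grow to the right and rows downward; lengths in mm; the calibration is good to about 2 mm. A picture is of the moment at which its call begins: read the wrist's pose just before it. camera_info takes no time and is no camera call; for the wrist camera it gives the pose at the moment of the call.
- arm.job_done(): hands the job in; it is judged then, once.
The state is a dict: "t": time; "qpos": joint angles; "qd": joint speeds; "effort": joint torques, N m; "tcp_pos": TCP position; "orientation": TCP orientation; "contact_force": force on the tool from outside, world axes, zero at the start; "wrist_torque": the same for the moment, N m; "width": opening from 0.0 (shut) to 1.0 (fully open); "grip_force": force on a finger pad.
Only numpy, scipy, OpenCV 4.12 (cv2) and the standard library are available. Lean on these libraries where they do the work, as an engineer would, in place of code of your own. Each camera call takes 0.05 s, during which the arm holds its last target. There are 200 camera calls.

## Working session

There is one attempt and no reset: what is moved stays moved. The work goes in short steps, Python scripts to look and compute and a tool call to move; the robot and the scene stay as the last step left them, time stands still between calls to the robot, and variables do not carry over. Pictures are saved under pics/ and viewed, at most 10 in all, crops included, and the job is handed in when it is done.

Besides the shell and the picture viewer there is one more tool, called after "Call:" by a JSON object that holds its "method" and its "body". apply_moves: Moves the arm, as the interface text tells. Shift numbers are shares of 15 cm and turn numbers shares of pi/2 rad, none past 1 either way. Its arguments: {"type":"object","properties":{"steps":{"type":"array"},"newtons":{"type":"number"}},"required":["steps"]}

```bash
mkdir -p pics; cat > h.py <<'E'
import numpy as np, cv2
from plant import arm, vision
from scipy.spatial.transform import Rotation as Ro
def grab(n,f=None):
    ci=vision.camera_info(n); im=vision.grab_frame(n)
    if f: cv2.imwrite('pics/'+f+'.png',cv2.cvtColor(im,cv2.COLOR_RGB2BGR))
    return im,ci
def ray(ci,u,v):
    K=np.array(ci["camera_matrix"]); k=ci["k1"]
    d=np.array([(u-K[0,2])/K[0,0],(v-K[1,2])/K[1,1]]); s=d.copy()
    for _ in range(20): s=d/(1+k*(s@s))
    R=np.array(ci["R"]);t=np.array(ci["t"])
    return -R.T@t, R.T@np.array([s[0],s[1],1])
def onz(ci,u,v,z):
    o,d=ray(ci,u,v); return o+d*(z-o[2])/d[2]
def proj(ci,X):
    c=np.array(ci["R"])@np.array(X,float)+np.array(ci["t"]); s=c[:2]/c[2]
    s=s*(1+ci["k1"]*(s@s)); K=np.array(ci["camera_matrix"])
    return np.array([K[0,0]*s[0]+K[0,2],K[1,1]*s[1]+K[1,2]])
def blobs(im,lo,hi,amin=40):
    m=cv2.inRange(cv2.cvtColor(im,cv2.COLOR_RGB2HSV),np.array(lo),np.array(hi))
    n,l,s,c=cv2.connectedComponentsWithStats(m)
    return [(np.round(c[i],1).tolist(),s[i].tolist()) for i in range(1,n) if s[i][4]>=amin],l
def rel(target,turn=0):
    """shares for TCP target from current"""
    s=arm.sense(); R=Ro.from_rotvec(s['orientation']).as_matrix()
    return np.round(R.T@(np.array(target)-s['tcp_pos'])/150,3)
E
python3 - <<'E'
from h import *
a,ca=grab('top','top0'); b,cb=grab('scene','scene0')
for c in (ca,cb): print(np.round(c['camera_matrix'],1).tolist(),c['k1'],np.round(-np.array(c['R']).T@c['t'],0), np.round(c['R'],2).tolist())
print(arm.sense())
E
```

```text
[[495.2, 0.0, 279.7], [0.0, 495.2, 219.2], [0.0, 0.0, 1.0]] -0.15326457870056528 [ 449.   61. 1388.] [[0.02, -1.0, 0.0], [-1.0, -0.02, -0.08], [0.08, -0.0, -1.0]]
[[418.7, 0.0, 281.2], [0.0, 418.7, 206.2], [0.0, 0.0, 1.0]] -0.04536993576637567 [ 907. -299.  893.] [[0.69, 0.72, 0.01], [0.62, -0.58, -0.53], [-0.37, 0.37, -0.85]]
{'t': 0.1, 'qpos': array([ 1.09937996e+00,  1.24445650e-01,  1.65151627e+00, -1.26278115e-06,
        1.36755450e+00, -8.26085363e-02]), 'qd': array([-0.00134246, -0.00098839, -0.00207185,  0.00131063,  0.00189812,
       -0.00058403]), 'effort': array([ 6.57819019e-04, -4.24932110e+01, -3.66653216e+01, -8.48477384e-05,
        3.93557901e-03, -2.91835761e-05]), 'tcp_pos': array([246.18414909, 600.9739861 , 230.1847534 ]), 'orientation': array([-6.06796186e-01, -3.08189818e+00,  2.90668520e-03]), 'contact_force': array([ 0.12309029, -0.14434377,  0.35630057]), 'wrist_torque': array([ 0.07436866,  0.016898  , -0.01039863]), 'grip_force': 0.0, 'width': 1.0010194604323552}
```

View pics/top0.png

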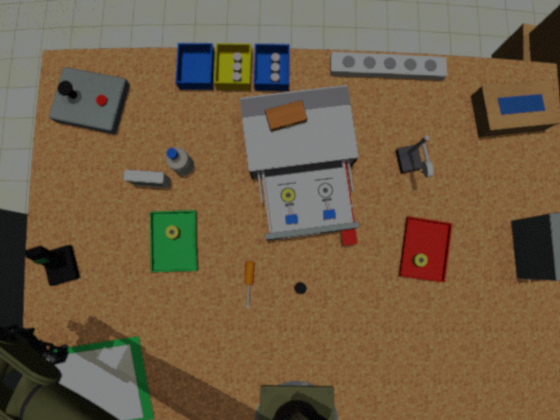

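View pics/scene0.png

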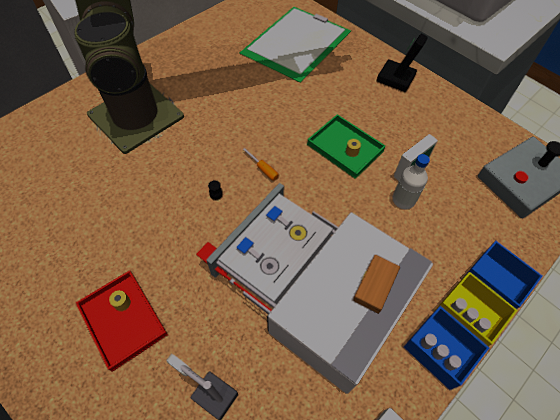

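The top view shows brass in the left pocket at (288,195) and steel in the right at (325,190). The blue pads are at (291,219) and (329,214), and the red paddle is at (348,237). The green tray is at (174,241) with its slug at (172,232). The scene view agrees with this. Next I'll measure these in both views.

```bash
cat > m.py <<'E'
from h import *
def tri(ca,pa,cb,pb):
    o1,d1=ray(ca,*pa);o2,d2=ray(cb,*pb)
    A=np.c_[d1,-d2]; s=np.linalg.lstsq(A,o2-o1,rcond=None)[0]
    p,q=o1+s[0]*d1,o2+s[1]*d2
    return np.round((p+q)/2,1),round(float(np.linalg.norm(p-q)),1)
E
python3 - <<'E'
from m import *
a=cv2.cvtColor(cv2.imread('pics/top0.png'),cv2.COLOR_BGR2RGB);b=cv2.cvtColor(cv2.imread('pics/scene0.png'),cv2.COLOR_BGR2RGB)
ca,cb=vision.camera_info('top'),vision.camera_info('scene')
for n,im in(('top',a),('scene',b)):
  for nm,lo,hi in(('blue',(105,150,60),(125,255,255)),('red',(0,180,80),(5,255,255)),('brass',(22,80,80),(32,255,255)),('green',(55,150,50),(75,255,255)),('or',(8,200,120),(20,255,255))):
    print(n,nm,[x for x in blobs(im,lo,hi,25)[0]])
E
```

```text
top blue [([195.3, 66.4], [176, 44, 37, 40, 1094]), ([270.6, 67.3], [254, 44, 35, 41, 891]), ([520.9, 103.8], [499, 95, 45, 19, 632]), ([171.6, 153.0], [167, 149, 10, 10, 74]), ([329.0, 213.9], [324, 210, 11, 9, 83]), ([291.2, 218.6], [286, 215, 11, 8, 81])]
top red [([101.2, 99.9], [97, 95, 10, 11, 75]), ([425.2, 248.3], [400, 217, 52, 65, 2391]), ([348.7, 236.7], [341, 229, 16, 16, 210])]
top brass [([232.2, 65.4], [214, 43, 38, 41, 1022]), ([287.7, 194.7], [281, 188, 14, 14, 133]), ([172.3, 231.9], [167, 227, 12, 11, 94]), ([420.2, 259.6], [415, 254, 12, 12, 114])]
top green [([173.3, 241.6], [151, 211, 46, 61, 2485]), ([127.9, 368.3], [67, 337, 86, 83, 1053])]
top or [([248.5, 272.5], [245, 262, 8, 22, 161])]
scene blue [([422.9, 158.5], [417, 154, 12, 10, 91]), ([273.8, 212.9], [267, 206, 15, 15, 123]), ([244.6, 244.9], [237, 238, 16, 15, 142]), ([502.2, 276.0], [472, 241, 70, 66, 1406]), ([447.1, 344.9], [411, 306, 78, 79, 1665])]
scene red [([521.3, 175.9], [515, 171, 13, 11, 95]), ([205.8, 251.1], [196, 242, 20, 21, 194]), ([221.9, 272.2], [215, 267, 16, 13, 74]), ([120.9, 321.2], [76, 271, 90, 98, 4213]), ([250.4, 294.4], [234, 282, 38, 29, 86])]
scene brass [([146.7, 136.1], [123, 121, 49, 30, 51]), ([353.6, 143.7], [347, 139, 14, 10, 87]), ([297.5, 232.5], [290, 226, 16, 14, 158]), ([477.6, 308.1], [443, 272, 75, 73, 1380]), ([117.5, 298.2], [110, 291, 16, 16, 169])]
scene green [([291.9, 56.5], [240, 7, 111, 75, 863]), ([345.5, 145.1], [308, 115, 77, 63, 1821])]
scene or [([266.9, 168.8], [257, 160, 21, 19, 175])]
```

```bash
cat > p.py <<'E'
from m import *
a=cv2.cvtColor(cv2.imread('pics/top0.png'),cv2.COLOR_BGR2RGB);b=cv2.cvtColor(cv2.imread('pics/scene0.png'),cv2.COLOR_BGR2RGB)
ca,cb=vision.camera_info('top'),vision.camera_info('scene')
for n,z,pa,pb in (('padL',101,(291.2,218.6),(273.8,212.9)),('padR',101,(329,213.9),(244.6,244.9)),('brass',83,(287.7,194.7),(297.5,232.5)),('steel',83,(325,190),(269.5,266)),('rel',60,(348.7,236.7),(205.8,251.1)),('gold',39,(172.3,231.9),(353.6,143.7)),('rold',39,(420.2,259.6),(117.5,298.2)),('gtray',12,(173.3,241.6),(345.5,145.1)),('loupe',45,(300.5,288),(215.5,186)),('bottlecap',165,(171.6,153),(422.9,158.5)),('driver',12,(248.5,272.5),(266.9,168.8)),('metertop',95,(146,175),(418,145))):
    print(n,np.round(onz(ca,*pa,z),1)[:2],np.round(onz(cb,*pb,z),1)[:2],*tri(ca,pa,cb,pb))
for im,c,n in((a,ca,'top'),(b,cb,'scene')):
    m=cv2.inRange(cv2.cvtColor(im,cv2.COLOR_RGB2HSV),np.array((55,150,50)),np.array((75,255,255)))
    cs=max(cv2.findContours(m,cv2.RETR_EXTERNAL,2)[0],key=cv2.contourArea)
    P=np.array([onz(c,*q[0],25)[:2] for q in cs]).astype(np.float32)
    print(n,cv2.minAreaRect(P))
E
python3 p.py
```

```text
padL [559.2  26.7] [560.9  25.5] [559.5  26.7  97.9] 0.2
padR [573.5 -72. ] [576.1 -73. ] [574.1 -72.1  96.9] 0.8
brass [624.3  36.7] [625.2  36.5] [624.6  36.8  81.7] 0.5
steel [639.  -62.5] [641.4 -62.3] [639.9 -62.1  80.2] 1.6
rel [ 516.9 -130.2] [ 512.1 -133.2] [ 515.3 -131.9   63.7] 5.1
gold [521.2 350.7] [522.8 352.5] [522.1 351.5  39.1] 2.4
rold [ 458.3 -333. ] [ 460.7 -334.6] [ 458.2 -334.6   34.1] 0.4
gtray [495.6 352.7] [498.8 353. ] [496.6 354.2   9. ] 2.5
loupe [376.5  -3.3] [382.4  -3.2] [377.1  -2.2  38.2] 3.5
bottlecap [714.2 333.7] [713.5 338.3] [714.  333.4 169.6] 2.1
driver [414.6 139.9] [411.4 141. ] [414.3 139.2  16.6] 1.1
metertop [668.7 416.1] [660.9 425.7] [665.9 411.7 110.7] 0.4
top ((497.1204833984375, 349.8719482421875), (165.8097381591797, 126.37821960449219), 2.1994481086730957)
scene ((502.9017028808594, 345.45489501953125), (173.68109130859375, 142.34727478027344), 3.487550735473633)
```

Both views agree to about 2 mm. The unit's yaw is about 0.15 rad, brass is at (624,37), left pad at (560,26), paddle at about (517,-131), and the green tray centre at about (497,351). I'll move toward the left pad, shutting the fingers on the way.

Call:
{"method": "apply_moves", "body": {"steps": [-1,-0.81,0,-0.34,0,-1,-0.81,0,-0.34,0,-1,-0.81,0,-0.34,0,-1,-0.81,0,-0.34,0,-1,-0.81,0,-0.34,0], "newtons": 40}}

```text
t: 0.52
tcp_pos: [339.8, 429.6, 230.7]
orientation: [0.234, -3.132, 0.002]
contact_force: [0.2, 0.2, 0.3]
width: 0.297
grip_force: 0.0
```

```bash
python3 -c "
from h import *
s=arm.sense();print(s['t'],s['tcp_pos'],s['width'],rel([545,26,215]));R=Ro.from_rotvec(s['orientation']).as_matrix();print(np.degrees(np.arctan2(R[1,1],R[0,1])))"
```

```text
0.5167 [339.80137472 429.63645828 230.6501603 ] 0.2973733255054145 [-0.952 -2.864  0.107]
98.55786174265774
```

Call:
{"method": "apply_moves", "body": {"steps": [-0.33,-0.97,0,0,0,-0.33,-0.97,0,0,0,-0.33,-0.97,0,0,0,-0.33,-0.97,0,0,0,-0.33,-0.97,0,0,0]}}

```text
t: 0.93
tcp_pos: [410.8, 291.4, 230.9]
orientation: [-0.219, 3.134, -0.003]
contact_force: [0.4, 0.9, -0.1]
width: -0.0
grip_force: 0.0
```

Call:
{"method": "apply_moves", "body": {"steps": [-0.33,-0.97,0,0,0,-0.33,-0.97,0,0,0,-0.33,-0.97,0,0,0,-0.33,-0.97,0,0,0,-0.33,-0.97,0,0,0]}}

```text
t: 1.35
tcp_pos: [480.7, 155.1, 231.0]
orientation: [-0.22, 3.134, -0.002]
contact_force: [0.0, -0.6, 0.6]
width: 0.0
grip_force: 0.0
```

Call:
{"method": "apply_moves", "body": {"steps": [-0.33,-0.9,0,0,0,-0.33,-0.9,0,0,0,-0.33,-0.9,0,0,0,-0.33,-0.9,0,0,0,-0.33,-0.9,0,0,0]}}

```text
t: 1.77
tcp_pos: [548.9, 30.0, 230.7]
orientation: [0.222, -3.133, 0.001]
contact_force: [-0.2, 0.0, 0.4]
width: -0.001
grip_force: 0.0
```

```bash
python3 - <<'E'
from h import *
s=arm.sense();print(s['t'],s['tcp_pos'],s['width'])
im,ci=grab('wrist','w1'); np.save('w1.npy',ci,allow_pickle=True)
R=Ro.from_rotvec(s['orientation']).as_matrix();print(np.degrees(np.arctan2(R[1,1],R[0,1])),R[:,2])
for b in blobs(im,(105,150,40),(125,255,255),150)[0]: print('blue',b,onz(ci,*b[0],101))
for b in blobs(im,(20,70,60),(34,255,255),150)[0]: print('brass',b,onz(ci,*b[0],83))
for b in blobs(im,(0,180,60),(5,255,255),150)[0]: print('red',b,onz(ci,*b[0],60))
E
```

```text
1.7667 [548.87856549  29.95377312 230.73932465] -0.000619909942465199
98.11640587385553 [-6.46062197e-04 -4.48636127e-04 -9.99999691e-01]
blue ([146.7, 212.0], [127, 199, 40, 28, 1013]) [573.08061107 -71.06933722 101.        ]
blue ([272.1, 211.1], [253, 198, 39, 28, 1036]) [558.39946839  26.49431352 101.        ]
red ([99.6, 127.2], [76, 103, 48, 49, 2013]) [ 516.8668142  -129.78889483   60.        ]
```

View pics/w1.png

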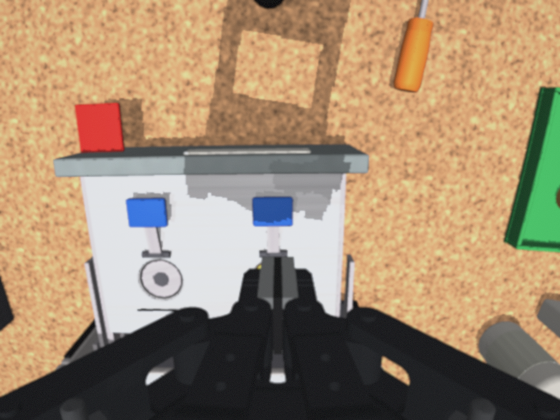

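The wrist view confirms the left pad at (272,211), the right pad at (147,212), and the paddle at (100,127). They project to (558.5,26.5), (573,-71) and (517,-130). Now I'll line up over the left pad.

```bash
python3 -c "
from h import *
print(rel([559,26.5,112]))"
```

```text
[-0.069 -0.045  0.791]
```

Call:
{"method": "apply_moves", "body": {"steps": [-0.07,-0.045,0.3,0,0,-0.07,-0.045,0.55,0,0,-0.07,-0.045,0.79,0,0,-0.07,-0.045,0.79,0,0,-0.07,-0.045,0.79,0,0]}}

```text
t: 2.23
tcp_pos: [556.8, 28.7, 110.6]
orientation: [0.23, -3.127, -0.002]
contact_force: [-0.3, 0.0, 0.8]
width: 0.004
grip_force: 0.0
```

Call:
{"method": "apply_moves", "body": {"steps": [0,0,0.06,0,0,0,0,0.08,0,0,0,0,0.1,0,0,0,0,0.12,0,0,0,0,0.13,0,0]}}

```text
t: 2.65
tcp_pos: [561.4, 27.5, 98.1]
orientation: [-0.228, 3.128, 0.001]
contact_force: [-6.4, 1.4, 15.9]
width: -0.001
grip_force: 7.8
```

Call:
{"method": "apply_moves", "body": {"steps": [0,0,0.015,0,0,0,0,0.03,0,0,0,0,0.04,0,0,0,0,0.045,0,0,0,0,0.045,0,0]}}

```text
t: 3.07
tcp_pos: [559.9, 27.2, 90.6]
orientation: [-0.228, 3.132, 0.0]
contact_force: [-7.6, 0.0, 11.9]
width: -0.002
grip_force: 7.2
```

Call:
{"method": "apply_moves", "body": {"steps": [0,0,0.01,0,0,0,0,0.02,0,0,0,0,0.025,0,0,0,0,0.03,0,0,0,0,0.03,0,0]}}

```text
t: 3.48
tcp_pos: [560.3, 27.3, 89.6]
orientation: [-0.228, 3.133, 0.0]
contact_force: [-18.8, 0.9, 30.8]
width: 0.0
grip_force: 17.3
```

The force rose sharply at the stop, so the lever should be fully pressed. I'll back off upward and look.

Call:
{"method": "apply_moves", "body": {"steps": [0,0,-0.1,0,0,0,0,-0.3,0,0,0,0,-0.5,0,40,0.2,0,-0.7,0,58,0.3,0,-0.75,0,58]}}

```text
t: 3.9
tcp_pos: [516.8, 20.3, 201.8]
orientation: [-0.228, 3.123, -0.002]
contact_force: [1.1, 0.4, 0.6]
width: 0.418
grip_force: 0.0
```

Call:
{"method": "apply_moves", "body": {"steps": [0.2,0,0,0,58,0.2,0,0,0,58,0.2,0,0,0,58]}}

```text
t: 4.15
tcp_pos: [484.8, 16.1, 196.1]
orientation: [-0.227, 3.13, -0.001]
contact_force: [-0.1, 0.1, 0.0]
width: 0.681
grip_force: 0.0
```

```bash
python3 - <<'E'
from m import *
s=arm.sense();print(s['t'],s['tcp_pos'],s['width'],s['contact_force'])
im,ci=grab('wrist','w2'); b,cb=grab('scene'); 
t,ct=grab('top')
m=np.hstack([im[:,:], cv2.resize(b[180:300,180:340],(560,420))]); m=cv2.resize(m,(800,300)); cv2.imwrite('pics/w2.png',m[:,:,::-1])
P={}
for n,i,c in (('scene',b,cb),('top',t,ct),('wrist',im,ci)):
  for x in blobs(i,(20,70,60),(34,255,255),40)[0]:
    q=onz(c,*x[0],105)
    if 580<q[0]<680 and abs(q[1])<80: print(n,x,q); P[n]=x[0]
if 'scene' in P and 'top' in P: print(tri(cb,P['scene'],ct,P['top']))
E
```

```text
4.15 [484.84872315  16.09174144 196.12050817] 0.6809797476446667 [-0.09973105  0.1072089   0.03783709]
scene ([298.4, 228.6], [291, 221, 16, 15, 171]) [627.47535656  35.50250218 105.        ]
top ([287.7, 193.5], [281, 187, 14, 14, 147]) [624.45585885  37.13767326 105.        ]
wrist ([278.3, 367.5], [258, 350, 42, 33, 998]) [608.39227429  34.14807073 105.        ]
(array([625.4,  37.3,  99.9]), 0.8)
```

View pics/w2.png

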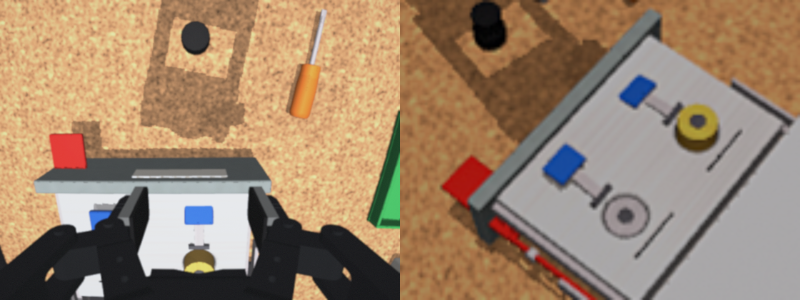

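The slug now stands proud of the deck: its top triangulates at about z=100, against 82 before. The lever is down and the steel slug is still flush. I'll move over the slug at (624.5,37).

```bash
python3 -c "
from h import *
s=arm.sense();R=Ro.from_rotvec(s['orientation']).as_matrix();print(np.degrees(np.arctan2(R[1,1],R[0,1])),rel([624.5,37,140]))"
```

```text
98.32314076042101 [-0.934  0.004  0.37 ]
```

Call:
{"method": "apply_moves", "body": {"steps": [-0.3,0.004,0,0,58,-0.6,0.004,0.1,0,58,-0.93,0.004,0.25,0,58,-0.93,0.004,0.36,0,58,-0.93,0.004,0.36,0,58]}}

```text
t: 4.72
tcp_pos: [623.8, 37.6, 133.6]
orientation: [0.228, -3.125, -0.002]
contact_force: [-2.3, 0.3, -2.3]
width: 0.679
grip_force: 0.0
```

```bash
python3 -c "
from h import *
s=arm.sense();print(s['tcp_pos'],s['qd'].max(),s['contact_force'],rel([624.5,37,85]))"
```

```text
[623.81164716  37.56840617 133.60891845] 0.0916485102680504 [-2.30439188  0.27045518 -2.29047902] [-0.007 -0.005  0.324]
```

Call:
{"method": "apply_moves", "body": {"steps": [0,0,0.1,0,58,0,0,0.2,0,58,0,0,0.28,0,58,0,0,0.28,0,58,0,0,0.28,0,58]}}

```text
t: 5.13
tcp_pos: [622.4, 37.0, 97.9]
orientation: [0.228, -3.132, -0.0]
contact_force: [-0.5, -0.1, 0.2]
width: 0.679
grip_force: 0.0
```

Call:
{"method": "apply_moves", "body": {"steps": [-0.012,0,0.04,0,58,-0.012,0,0.075,0,58,-0.012,0,0.075,0,58,-0.012,0,0.075,0,58]}}

```text
t: 5.47
tcp_pos: [624.6, 37.2, 87.3]
orientation: [0.228, -3.133, 0.0]
contact_force: [-0.3, 0.3, 0.3]
width: 0.68
grip_force: 0.0
```

Call:
{"method": "apply_moves", "body": {"steps": [0,0,0,0,25,0,0,0,0,25,0,0,0,0,25,0,0,0,0,25,0,0,0,0,25], "newtons": 50}}

```text
t: 5.88
tcp_pos: [624.9, 37.3, 87.7]
orientation: [-0.228, 3.133, 0.0]
contact_force: [1.7, 0.0, 1.6]
width: 0.397
grip_force: 49.6
```

Gripped at 34 mm opening with 50 N. Lifting straight up.

Call:
{"method": "apply_moves", "body": {"steps": [0,0,-0.05,0,25,0,0,-0.12,0,25,0,0,-0.3,0,25,0,0,-0.5,0,25,0,0,-0.6,0,25]}}

```text
t: 6.3
tcp_pos: [626.0, 37.1, 181.9]
orientation: [-0.228, 3.129, -0.001]
contact_force: [0.8, 0.0, -1.6]
width: 0.401
grip_force: 50.1
```

```bash
python3 - <<'E'
from m import *
b,cb=grab('scene')
s=arm.sense();print(s['t'],s['tcp_pos'],s['width'],s['contact_force'],s['grip_force'])
cv2.imwrite('pics/s3.png',cv2.resize(b[120:300,180:420],(720,540))[:,:,::-1])
E
```

```text
6.35 [627.65934564  37.10036785 185.03149837] 0.39919638306358335 [ 1.35055838 -0.30568172  0.36605948] 50.15897333621979
```

View pics/s3.png

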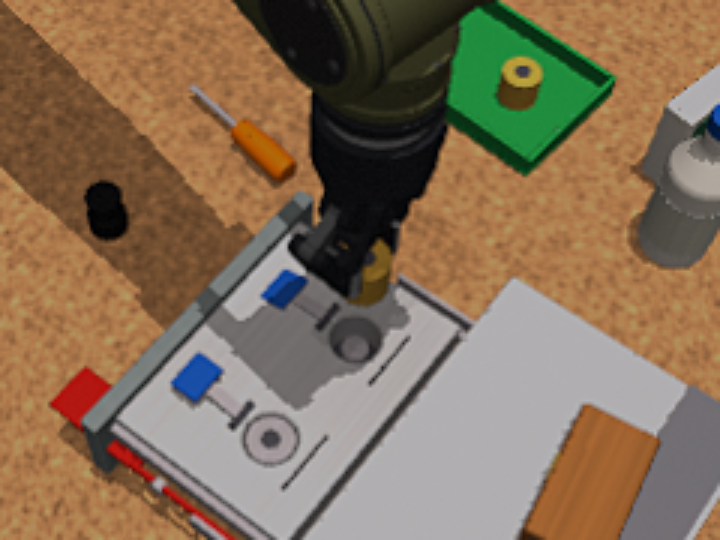

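The slug is held upright and clear, the left pocket is empty, and steel is seated. Going to the tray, free spot at (456,351).

```bash
python3 -c "
from h import *
print(rel([456,351,110]))"
```

```text
[0.834 2.237 0.488]
```

Call:
{"method": "apply_moves", "body": {"steps": [0.12,0.3,0,0,25,0.3,0.75,0,0,25,0.37,1,0,0,25,0.37,1,0,0,25,0.37,1,0,0,25]}}

```text
t: 6.77
tcp_pos: [544.6, 182.1, 176.6]
orientation: [0.236, -3.13, -0.003]
contact_force: [0.3, 0.4, -1.6]
width: 0.397
grip_force: 50.6
```

Call:
{"method": "apply_moves", "body": {"steps": [0.12,0.3,0,0,25,0.3,0.75,0.1,0,25,0.37,1,0.2,0,25,0.37,1,0.3,0,25,0.37,1,0.3,0,25]}}

```text
t: 7.18
tcp_pos: [466.3, 320.5, 127.8]
orientation: [0.235, -3.125, 0.002]
contact_force: [-0.6, -0.6, -3.5]
width: 0.395
grip_force: 50.9
```

```bash
python3 -c "
from h import *
s=arm.sense();print(s['tcp_pos'],s['width'],rel([456,351,60]))"
```

```text
[466.25210768 320.4799911  127.76490878] 0.3949932224468192 [0.034 0.212 0.452]
```

Call:
{"method": "apply_moves", "body": {"steps": [0.03,0.2,0,0,25,0.03,0.2,0.15,0,25,0.03,0.2,0.3,0,25,0.03,0.2,0.45,0,25,0.03,0.2,0.45,0,25]}}

```text
t: 7.6
tcp_pos: [459.0, 344.5, 59.1]
orientation: [0.228, -3.124, 0.008]
contact_force: [-1.5, -0.9, -3.9]
width: 0.397
grip_force: 51.2
```

Call:
{"method": "apply_moves", "body": {"steps": [0,0,0,0,25,0,0,0,0,25]}}

```text
t: 7.77
tcp_pos: [463.3, 347.0, 65.8]
orientation: [-0.227, 3.132, 0.001]
contact_force: [-0.8, 0.6, -3.1]
width: 0.398
grip_force: 51.2
```

```bash
python3 - <<'E'
from m import *
b,cb=grab('scene');t,ct=grab('top');s=arm.sense();print(s['tcp_pos'],s['contact_force'],s['width'],rel([456,351,22]))
for n,i,c in (('scene',b,cb),('top',t,ct)):
  for x in blobs(i,(20,80,60),(34,255,255),20)[0]:
    q=onz(c,*x[0],39)
    if 400<q[0]<600 and q[1]>250: print(n,x,q)
  x=max(blobs(i,(55,150,50),(75,255,255),300)[0],key=lambda x:x[1][4]); print(n,x)
cv2.imwrite('pics/s4.png',np.hstack([cv2.resize(b[80:200,280:440],(400,300)),cv2.resize(t[190:295,120:260],(400,300))])[:,:,::-1])
E
```

```text
[464.03744365 347.51593661  66.97871201] [ 0.42213689  0.83124303 -1.89914577] 0.396802572405735 [0.051 0.03  0.3  ]
scene ([353.4, 144.7], [347, 139, 14, 15, 109]) [524.70501335 349.5171984   39.        ]
scene ([346.8, 147.5], [308, 121, 77, 57, 1609])
top ([164.8, 209.8], [154, 209, 23, 2, 26]) [581.7909711  373.96748539  39.        ]
top ([190.1, 210.6], [180, 209, 17, 9, 23]) [580.92984234 303.32960966  39.        ]
top ([148.4, 223.1], [147, 216, 4, 13, 21]) [544.05405498 418.53595776  39.        ]
top ([172.4, 232.1], [166, 226, 13, 13, 112]) [520.68414761 350.36800575  39.        ]
top ([148.2, 258.3], [120, 232, 66, 63, 1192]) [447.16025107 415.35986815  39.        ]
top ([181.0, 232.9], [150, 211, 47, 60, 1289])
```

View pics/s4.png

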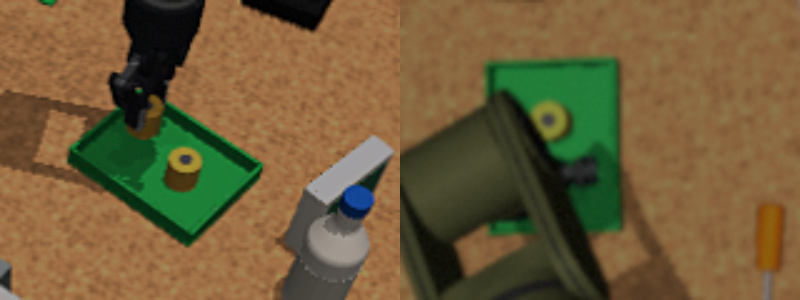

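The slug is above the free near half of the green tray, about 60 mm from the old one. Lowering gently.

Call:
{"method": "apply_moves", "body": {"steps": [0.05,0.03,0.1,0,25,0.05,0.03,0.2,0,25,0.05,0.03,0.24,0,25,0.05,0.03,0.25,0,25,0.05,0.03,0.25,0,25]}}

```text
t: 8.28
tcp_pos: [455.0, 350.4, 27.9]
orientation: [-0.228, 3.133, 0.0]
contact_force: [0.1, -0.4, -2.2]
width: 0.396
grip_force: 51.3
```

Call:
{"method": "apply_moves", "body": {"steps": [0,0,0.01,0,25,0,0,0.02,0,25,0,0,0.02,0,25]}}

```text
t: 8.53
tcp_pos: [455.0, 350.6, 24.9]
orientation: [-0.228, 3.132, 0.001]
contact_force: [-0.8, -0.3, -2.7]
width: 0.397
grip_force: 51.3
```

Call:
{"method": "apply_moves", "body": {"steps": [0,0,0.007,0,25,0,0,0.013,0,25,0,0,0.013,0,25]}}

```text
t: 8.78
tcp_pos: [454.9, 350.5, 23.0]
orientation: [-0.228, 3.133, 0.0]
contact_force: [-0.6, -0.8, 0.5]
width: 0.395
grip_force: 51.7
```

Call:
{"method": "apply_moves", "body": {"steps": [0,0,0.007,0,25,0,0,0.013,0,25,0,0,0.013,0,25]}}

```text
t: 9.03
tcp_pos: [455.0, 350.6, 22.9]
orientation: [0.228, -3.133, 0.001]
contact_force: [-6.7, -3.8, 13.6]
width: 0.398
grip_force: 52.9
```

Floor contact at TCP z of 23, as expected. I'll relax by 2 mm, open, and rise.

Call:
{"method": "apply_moves", "body": {"steps": [0,0,-0.012,0,25,0,0,-0.012,0,36,0,0,-0.012,0,54,0,0,-0.012,0,54,0,0,-0.012,0,54]}}

```text
t: 9.45
tcp_pos: [454.6, 350.4, 22.1]
orientation: [-0.228, 3.133, 0.0]
contact_force: [-0.3, 0.2, 0.6]
width: 0.635
grip_force: 0.0
```

Call:
{"method": "apply_moves", "body": {"steps": [0,0,-0.012,0,54,0,0,-0.2,0,54,0,0,-0.4,0,54,0,0,-0.7,0,54,0,0,-1,0,54]}}

```text
t: 9.87
tcp_pos: [453.6, 349.8, 165.9]
orientation: [0.228, -3.131, 0.002]
contact_force: [1.1, 0.6, -0.5]
width: 0.636
grip_force: 0.0
```

Call:
{"method": "apply_moves", "body": {"steps": [-0.1,-0.3,0,0,20,-0.25,-0.7,0,0,0,-0.25,-1,0,0,0,-0.25,-1,0,0,0,-0.25,-1,0,0,0]}}

```text
t: 10.28
tcp_pos: [514.7, 203.0, 165.8]
orientation: [-0.22, 3.133, -0.003]
contact_force: [1.0, -0.8, 0.1]
width: -0.001
grip_force: 0.0
```

```bash
python3 - <<'E'
from m import *
b,cb=grab('scene');t,ct=grab('top');s=arm.sense();print(s['t'],s['tcp_pos'],s['contact_force'],s['width'],rel([517-13,-130-2,110]))
P={}
for n,i,c in (('scene',b,cb),('top',t,ct)):
  for x in blobs(i,(20,80,60),(34,255,255),60)[0]:
    q=onz(c,*x[0],39)
    if 400<q[0]<600 and q[1]>250: print(n,x,q)
cv2.imwrite('pics/s5.png',np.hstack([cv2.resize(b[80:200,280:440],(400,300)),cv2.resize(t[190:295,120:260],(400,300))])[:,:,::-1])
E
```

```text
10.3833 [513.66964479 206.36284793 165.61925459] [-1.3544921   0.14156902 -0.65378296] 0.0015747198593155185 [ 0.385 -2.224  0.37 ]
scene ([334.7, 130.7], [328, 126, 14, 10, 83]) [457.38137686 349.55647065  39.        ]
scene ([353.5, 144.1], [347, 139, 14, 13, 101]) [523.52171192 351.28645566  39.        ]
top ([200.4, 224.4], [180, 208, 42, 34, 979]) [543.49045656 273.51508386  39.        ]
top ([175.3, 257.4], [166, 219, 23, 86, 344]) [451.56931978 339.93251959  39.        ]
top ([182.3, 259.2], [174, 218, 18, 81, 216]) [447.13913838 320.41122827  39.        ]
```

View pics/s5.png

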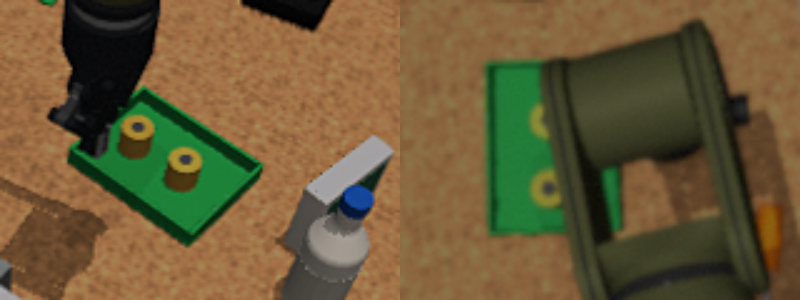

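Both slugs stand upright in the green tray, the new one at (457,350). Next is the paddle; the press point is (518,-130), which leaves about 8 mm between the fingertip and the panel.

Call:
{"method": "apply_moves", "body": {"steps": [0.1,-0.3,0,0,0,0.1,-0.7,0,0,0,0.15,-1,0,0,0,0.15,-1,0,0,0,0.15,-1,0,0,0]}}

```text
t: 10.8
tcp_pos: [512.8, 53.0, 165.6]
orientation: [-0.223, 3.134, -0.002]
contact_force: [0.2, -0.2, 0.1]
width: -0.002
grip_force: 0.0
```

Call:
{"method": "apply_moves", "body": {"steps": [0.1,-0.3,0,0,0,0.1,-0.7,0,0,0,0.15,-1,0,0,0,0.15,-1,0,0,0,0.15,-1,0,0,0]}}

```text
t: 11.22
tcp_pos: [512.8, -98.7, 165.8]
orientation: [-0.223, 3.133, -0.002]
contact_force: [0.3, 0.4, -0.1]
width: 0.001
grip_force: 0.0
```

Call:
{"method": "apply_moves", "body": {"steps": [0,0,0,0,0,0,0,0,0,0,0,0,0,0,0]}}

```text
t: 11.47
tcp_pos: [512.4, -94.3, 165.4]
orientation: [0.232, -3.133, -0.001]
contact_force: [0.3, -0.5, -0.5]
width: -0.004
grip_force: 0.0
```

```bash
python3 - <<'E'
from m import *
s=arm.sense();b,cb=grab('wrist','w6')
R=Ro.from_rotvec(s['orientation']).as_matrix();print(s['t'],s['tcp_pos'],np.degrees(np.arctan2(R[1,1],R[0,1])),rel([518,-130,75]))
for x in blobs(b,(0,180,60),(5,255,255),150)[0]: print('red',x,onz(cb,*x[0],60))
E
```

```text
11.4667 [512.36609193 -94.26381479 165.39287755] 98.4529766204063 [-0.002 -0.241  0.603]
red ([28.3, 127.4], [0, 24, 69, 214, 10141]) [ 479.72081025 -275.11549733   60.        ]
red ([225.9, 208.7], [198, 181, 56, 56, 2955]) [ 517.89291342 -130.77459937   60.        ]
```

Call:
{"method": "apply_moves", "body": {"steps": [-0.01,-0.24,0,0,0,-0.01,-0.24,0.2,0,0,-0.01,-0.24,0.4,0,0,-0.01,-0.24,0.6,0,0,-0.01,-0.24,0.6,0,0]}}

```text
t: 11.93
tcp_pos: [514.4, -128.6, 69.0]
orientation: [0.23, -3.122, -0.008]
contact_force: [-1.9, 0.1, -1.4]
width: 0.005
grip_force: 0.0
```

Call:
{"method": "apply_moves", "body": {"steps": [0,0,0.03,0,0,0,0,0.06,0,0,0,0,0.08,0,0,0,0,0.1,0,0,0,0,0.1,0,0]}}

```text
t: 12.35
tcp_pos: [519.5, -131.4, 61.3]
orientation: [-0.228, 3.132, -0.001]
contact_force: [0.1, -0.4, -0.1]
width: 0.002
grip_force: 0.0
```

Just above the paddle at z=61. Now pressing it down.

Call:
{"method": "apply_moves", "body": {"steps": [0,0,0.03,0,0,0,0,0.05,0,0,0,0,0.07,0,0,0,0,0.08,0,0,0,0,0.08,0,0]}}

```text
t: 12.77
tcp_pos: [519.9, -131.8, 50.1]
orientation: [-0.228, 3.132, -0.001]
contact_force: [-1.2, 0.7, 6.1]
width: 0.003
grip_force: 3.1
```

Call:
{"method": "apply_moves", "body": {"steps": [0,0,0.015,0,0,0,0,0.025,0,0,0,0,0.025,0,0]}}

```text
t: 13.02
tcp_pos: [521.0, -131.7, 48.3]
orientation: [-0.227, 3.13, -0.001]
contact_force: [-3.4, 2.8, 13.4]
width: -0.006
grip_force: 6.6
```

Fully pressed, 12 mm down. Now pushing along the closing direction while holding it down.

Call:
{"method": "apply_moves", "body": {"steps": [-0.05,0,0.005,0,0,-0.1,0,0.005,0,0,-0.15,0,0.005,0,0,-0.2,0,0.005,0,0,-0.25,0,0.005,0,0]}}

```text
t: 13.43
tcp_pos: [558.3, -126.1, 48.1]
orientation: [-0.228, 3.13, -0.001]
contact_force: [-5.3, 3.0, 16.3]
width: 0.005
grip_force: 8.3
```

Call:
{"method": "apply_moves", "body": {"steps": [-0.05,0,0,0,0,-0.1,0,0,0,0,-0.15,0,0,0,0,-0.2,0,0,0,0,-0.2,0,0,0,0]}}

```text
t: 13.85
tcp_pos: [589.6, -121.4, 48.3]
orientation: [-0.227, 3.127, -0.0]
contact_force: [0.6, 5.2, 11.9]
width: -0.001
grip_force: 6.0
```

```bash
python3 - <<'E'
from m import *
s=arm.sense();b,cb=grab('wrist');t,ct=grab('top');sc,cs=grab('scene')
print(s['t'],s['tcp_pos'],s['contact_force'])
for n,i,c in(('top',t,ct),('wrist',b,cb)):
  for x in blobs(i,(0,180,60),(5,255,255),30)[0]+blobs(i,(105,150,40),(125,255,255),40)[0]:
    q=onz(c,*x[0],60); 
    if 400<q[0]<800 and abs(q[1])<200: print(n,x,q)
cv2.imwrite('pics/s7.png',np.hstack([cv2.resize(b,(400,300)),cv2.resize(sc[180:330,180:380],(400,300))])[:,:,::-1])
E
```

```text
13.85 [ 589.56228325 -121.35746377   48.27352119] [ 0.59137744  5.18958544 11.94959265]
top ([325.1, 187.0], [320, 183, 11, 9, 84]) [650.57322061 -64.84061759  60.        ]
top ([287.5, 192.4], [282, 189, 11, 8, 68]) [633.60630712  36.91062749  60.        ]
wrist ([283.5, 249.1], [236, 225, 91, 83, 3944]) [ 572.23342798 -122.04237041   60.        ]
```

View pics/s7.png

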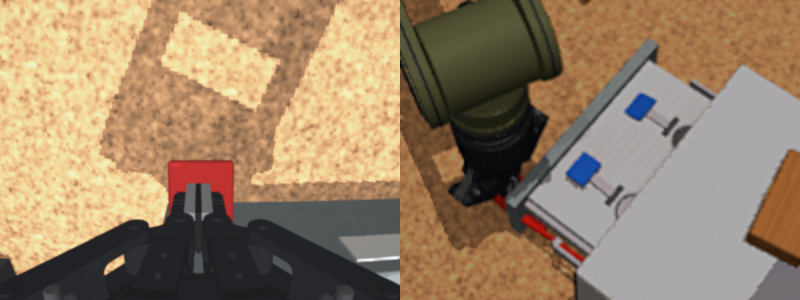

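The drawer has moved about 65 mm and the paddle is held down (wrist view, paddle around (283,249)). It is past the lock zone, so I'll raise the fingertip to z≈72, above the paddle and clear of the housing, and push the panel the rest of the way.

Call:
{"method": "apply_moves", "body": {"steps": [0.02,0,-0.06,0,0,0.02,0,-0.12,0,0,0.02,0,-0.17,0,0,0,0,-0.17,0,0,-0.05,0,-0.17,0,0]}}

```text
t: 14.42
tcp_pos: [592.8, -120.6, 69.6]
orientation: [0.227, -3.133, 0.0]
contact_force: [0.7, 0.9, 0.1]
width: -0.006
grip_force: 0.0
```

Call:
{"method": "apply_moves", "body": {"steps": [-0.06,0,0,0,0,-0.12,0,0,0,0,-0.18,0,0,0,0,-0.24,0,0,0,0,-0.3,0,0,0,0]}}

```text
t: 14.83
tcp_pos: [637.0, -113.8, 68.4]
orientation: [0.228, -3.128, -0.001]
contact_force: [-5.1, 0.3, 4.1]
width: 0.001
grip_force: 2.7
```

```bash
python3 - <<'E'
from m import *
t,ct=grab('top');s=arm.sense()
print(s['t'],s['tcp_pos'],s['contact_force'])
for x in blobs(t,(105,150,40),(125,255,255),20)[0]:
    q=onz(ct,*x[0],101)
    if 400<q[0]<800 and abs(q[1])<200: print(x,q)
E
```

```text
14.8833 [ 638.97077622 -113.61706051   68.63115438] [0.80926472 0.11860925 0.08970444]
([323.0, 172.4], [318, 169, 11, 8, 82]) [683.13742805 -55.02803839 101.        ]
([285.5, 178.0], [281, 175, 10, 7, 66]) [666.00924404  43.59805688 101.        ]
```

111 mm closed, 39 mm to go.

Call:
{"method": "apply_moves", "body": {"steps": [-0.06,0,0,0,0,-0.12,0,0,0,0,-0.16,0,0,0,0,-0.2,0,0,0,0,-0.22,0,0,0,0]}}

```text
t: 15.3
tcp_pos: [670.0, -108.9, 68.3]
orientation: [0.228, -3.131, -0.001]
contact_force: [-4.2, 0.8, 0.7]
width: 0.003
grip_force: 2.1
```

Call:
{"method": "apply_moves", "body": {"steps": [-0.01,0,0,0,0,-0.02,0,0,0,0,-0.03,0,0,0,0,-0.04,0,0,0,0,-0.05,0,0,0,0]}}

```text
t: 15.72
tcp_pos: [675.7, -108.1, 68.5]
orientation: [0.228, -3.128, -0.001]
contact_force: [-13.1, -0.7, 1.5]
width: 0.003
grip_force: 6.7
```

Call:
{"method": "apply_moves", "body": {"steps": [-0.01,0,0,0,0,-0.02,0,0,0,0,-0.025,0,0,0,0,-0.025,0,0,0,0]}}

```text
t: 16.05
tcp_pos: [675.6, -108.1, 68.5]
orientation: [0.227, -3.118, -0.002]
contact_force: [-23.9, -2.2, 7.8]
width: 0.003
grip_force: 12.1
```

```bash
python3 - <<'E'
from m import *
t,ct=grab('top');s=arm.sense()
print(s['t'],s['tcp_pos'],s['contact_force'])
for x in blobs(t,(105,150,40),(125,255,255),10)[0]:
    q=onz(ct,*x[0],101)
    if 400<q[0]<800 and abs(q[1])<200: print(x,q)
E
```

```text
16.1 [ 675.56793362 -108.10778422   68.50727799] [-23.81616785  -2.07137379   7.59805428]
```

The fingertip has stopped moving and force is rising to 24 N, so the drawer is against its end stop. Retreating, then a final check.

Call:
{"method": "apply_moves", "body": {"steps": [0.1,0,0,0,0,0.25,0,-0.05,0,0,0.5,0,-0.3,0,0,0.8,0,-0.6,0,0,1,0,-0.9,0,0]}}

```text
t: 16.52
tcp_pos: [560.1, -125.5, 170.0]
orientation: [-0.228, 3.131, -0.001]
contact_force: [0.9, -0.0, 0.3]
width: 0.001
grip_force: 0.0
```

Call:
{"method": "apply_moves", "body": {"steps": [0.6,-0.2,-0.2,0,0,0.6,-0.2,-0.2,0,0,0.6,-0.2,-0.2,0,0,0.6,-0.2,-0.2,0,0,0.6,-0.2,-0.2,0,0]}}

```text
t: 16.93
tcp_pos: [477.2, -168.9, 201.0]
orientation: [-0.225, 3.128, -0.004]
contact_force: [0.1, 0.9, -0.1]
width: 0.001
grip_force: 0.0
```

```bash
python3 - <<'E'
from m import *
t,ct=grab('top');b,cb=grab('scene');s=arm.sense()
print(s['t'],s['tcp_pos'],s['contact_force'])
for n,i,c in(('top',t,ct),('scene',b,cb)):
  for nm,lo,hi,z in(('red',(0,180,60),(5,255,255),60),('brass',(22,80,80),(32,255,255),39)):
    print(n,nm,[(x[0],x[1][4],np.round(onz(c,*x[0],z)[:2],0)) for x in blobs(i,lo,hi,60)[0]])
cv2.imwrite('pics/s8.png',np.hstack([cv2.resize(t,(400,300)),cv2.resize(b,(400,300))])[:,:,::-1])
E
```

```text
17.0333 [ 477.15323715 -167.94022045  199.30295077] [-0.30541629 -0.42175577 -0.63970041]
top red [([101.2, 100.0], 74, array([889., 569.])), ([340.9, 181.9], 215, array([ 666., -108.])), ([433.7, 241.6], 1248, array([ 508., -365.]))]
top brass [([232.0, 65.3], 1039, array([1000.,  201.])), ([172.4, 231.9], 96, array([521., 350.])), ([172.6, 255.8], 98, array([456., 348.]))]
scene red [([521.2, 176.6], 109, array([892., 568.])), ([120.9, 321.4], 4547, array([ 518., -355.])), ([259.9, 292.3], 282, array([ 664., -110.]))]
scene brass [([99.1, 5.1], 86, array([-498.,  184.])), ([103.5, 28.2], 355, array([-370.,  127.])), ([146.1, 63.4], 353, array([-123.,  131.])), ([152.3, 61.5], 315, array([-118.,  150.])), ([71.9, 81.5], 267, array([-209.,  -75.])), ([77.5, 77.4], 350, array([-213.,  -54.])), ([119.5, 102.9], 1145, array([-33., -20.])), ([334.9, 130.7], 78, array([458., 350.])), ([353.6, 143.7], 89, array([523., 353.])), ([478.0, 308.7], 1426, array([1004.,  204.])), ([478.8, 289.9], 163, array([982., 242.])), ([117.4, 298.2], 173, array([ 461., -335.]))]
```

View pics/s8.png

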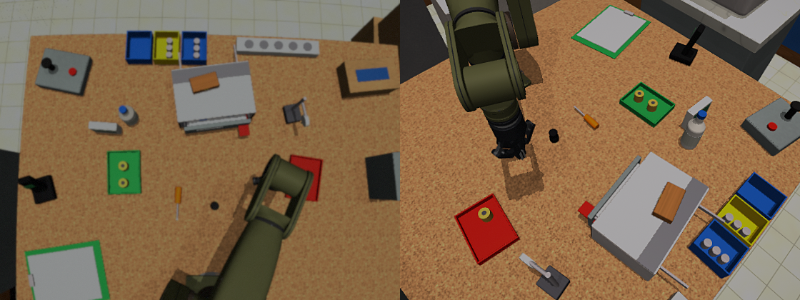

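Final views: the paddle moved from (517,-130) to (666,-108), 150 mm of travel, so the drawer is home. Both brass slugs stand in the green tray and the other objects look unmoved. Handing in.

```bash
python3 -c "
from plant import arm
print(arm.job_done())"
```

```text
the job is handed in; nothing more can be done
None
```

The job is handed in: the brass slug stands in the green tray beside the old one, the steel slug was left in its pocket, and the drawer is fully home (about 150 mm), at roughly 17 s of the 67 s limit.

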